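Hold the permit clamp open

TASK

Pull the shallow permit drawer on the desk fully open by its handle. Then swing the red-gripped cam lever inside it up until it stands upright, where the cam lifts the yellow clamp bar highest, and hold it there: the lever springs back if let go, so the program must finish with the gripper still holding the lever upright. Leave the drawer open and do not disturb the marker, mug and glue stick beside it.

Things in the scene. Friction and masses are not known exactly. Their poses are not given: they have to be found in the camera images.
- cabinet: Low grey steel cabinet on the desk, fixed, 280 (x) x 380 (y) x 105 (z) mm, with one full-width blue-fronted drawer on its -x side, roughly towards the robot. Origin: on the desk, below the middle of the shut drawer's outer face; the cabinet runs 280 mm to its +x. z up; its -x axis is the direction the drawer pulls out. Place and heading vary. A pen tub and a spectacle case stand on the rear half of its top.
- drawer (a joint): How far the drawer is pulled out, m: 0 shut, 0.17 fully open (end stop). Starts shut or up to 40 mm ajar, slides with about 2.5 N friction, stays where left. Drawer 348 mm wide, side walls up to 64 mm and front panel up to 101 mm above the desk; panel 15 mm thick, its outer face above the cabinet's origin when shut.
- drawer_handle (a point): Middle of the drawer handle: a level round steel bar 11 mm thick, 130 mm long, along the cabinet's y axis, 40 mm out from the drawer front (34 mm clear behind it), 76 mm above the desk; two 8 mm posts join it to the front 55 mm either side of the middle. Axes as the cabinet's. Moves with the drawer; 40 mm in front of the cabinet's origin when shut.
- lever_pivot (a point): Pivot of the cam lever, in the plane in which its arm swings: inside the drawer, 95 mm behind the drawer's outer face (135 mm behind the handle bar), 30 mm to the cabinet's +y side of the middle, 48 mm above the desk. Pivot axis and point axes as the cabinet's x and axes. Hidden while the drawer is shut; when fully open the cabinet's top edge is 90 mm behind this plane.
- cam_lever (a joint): Angle of the cam lever, rad. 0 (rest, on its stop): arm 0.35 rad (20 deg) above level, pointing to the cabinet's +y side. Grows as the grip swings up and over towards -y (about the cabinet's +x axis); 1.22 = upright, highest lift; goes on to 1.82, where the bar comes down again. Springs pull it back to 0 (about 2 N at the grip at rest, about 4 N upright) when let go.
- lever_grip (a point): Centre of the lever's red grip: a plastic barrel 20 mm in diameter, 28 mm long, axis along the cabinet's x, flat ends facing cabinet -x and +x (pinched there from above, it can turn between the fingers). 75 mm from the pivot, about which it circles in the cabinet's y-z plane; 74 mm above the desk at rest, 123 mm upright. Axes at rest as the cabinet's, turning with the lever.
- lever_arm: The lever arm: a 10 mm steel rod from the pivot to the red grip. Origin at the pivot. Axes at rest as the cabinet's, turning about x with the lever. 80 mm is free between its swing plane and the inside of the drawer's front panel, about 50 mm between the resting grip and the drawer's +y wall.
- clamp_bar (a joint): Lift of the yellow spring-loaded clamp bar, m: 0 at rest on the forms, 0.0066 at its highest (lever upright). It rides on the brass eccentric cam and cannot be moved on its own. It lies along the cabinet's y axis, 50 to 74 mm behind the lever's swing plane, mostly to -y of the lever; its lug over the cam rises at most 77 mm above the desk.
- mug: White ceramic mug, 80 mm across, 95 mm high, loose, on the desk to the cabinet's +y side. Origin centre of underside. Leave alone.
- marker: Red marker pen with white cap, 130 mm long, 16 mm thick, lying loose on the desk to the cabinet's -y side, nearer the robot. Origin: underside, near the middle. Leave alone.
- glue_stick: White and blue glue stick, 29 mm across, 92 mm high, standing loose on the desk to the cabinet's +y side, beside where the drawer comes out. Origin centre of underside. Leave alone.

How it is judged:
By the outcome, as a careful person would: the job done as asked, in the order asked, and still so for the second after the job is handed in, while the arm keeps its last pose, push and grip.
It also fails if it takes over 54 s, if anything falls off the work surface, if the arm or the gripper's body presses on something with over 40 N, if the wrist force passes 120 N, or if a joint passes its speed limit or range.

ROBOT

A 6-joint arm with a two-finger parallel gripper is mounted at the origin on the work surface. World frame = base frame: x ahead of the robot, y to its left, z up, the work surface at z = 0. Lengths are in m, angles in degrees, forces in N, time in s.
With the tool pointing down it reaches from about 0.4 to 0.825 m from the base axis. Payload 7 kg.
Tool frame: the origin (TCP) lies at the very end of the fingers, on their centre line; the grasp point (between the pads) lies 19 mm behind it; z points along the fingers, y is the line along which they close (so a half turn about z gives the same grasp; the last joint's range is limited). The gripper opens to 88 mm and grips with 3 to 60 N. Pads are 19 mm wide; open, the fingers measure 130 mm over their backs; the gripper's body (78 mm by 193 mm) begins 47 mm behind the grasp point.
Start: joints at [-48.295, 20.546, 0.682, 0, -70.136, -16.507], TCP at [0.287, -0.611, 0.227] pointing down, gripper open.
Joint ranges: [-176.03, 176.03], [-82.01, 121.73], [-58.28, 71.71], [-173.87, 95.51], [-174.79, -0.11], [-173.66, 173.66]. Speed limits (degrees/s): [136.94, 136.94, 172.46, 180, 180, 180].

INTERFACE

Orientations are given as [roll, pitch, yaw] about the fixed x, y, z axes, in that order (R = Rz(yaw) Ry(pitch) Rx(roll)).
In Python, from plant import ctrl gives the robot as it stands.
- The arm moves only by the tool carry_out, never from a script. Its argument "deltas" is a list that holds one entry, the list of rows, each a list of 5 numbers: the shift along the tool's x, y, z scaled (see below), then the turn about the tool's z scaled (see below), then the opening, from -1 (shut) to 1 (fully open). A call has 1 to 5 rows; each row is the pose to reach, as a shift and turn from the pose commanded when the call began, along the tool's axes at that moment, turning the shorter way round; what a row does not reach only later rows make up. The controller multiplies each number of a shift by 20 cm and each number of a turn by 2 pi rad. A row lasts 1/10 s, in which the tool goes at most 50 mm and 8.59 degrees, less where a joint would pass 70% of its speed; a pose out of reach is approached as far as the arm can. A call with a number of a shift or a turn outside -1 to 1 is refused whole. A call with a gripper value outside its range is refused whole. The fingers move at their own pace and stop on an object; the grip force is fixed at half the most. Time passes only in rows, so rows that repeat a pose let the fingers close. It gives the time, the measured TCP pose, the force, the opening and the grip force at its end, in the units of the state.
- ctrl.get_obs(): the state, without advancing time (a new reading comes with each control period).
- ctrl.snapshot(name): name is "side" or "top" or "wrist"; returns a dict with "color" (400x640x3 uint8, red, green, blue), "camera_matrix" (3x3 intrinsics, pixels), "k1" (the pictures are not rectified: a ray, as slopes to the right and down, at radius r is drawn at 1 + k1 r^2 times it, then the intrinsics apply), "R" (3x3) and "t" (3): a world point X has camera coordinates R X + t. Camera axes: x right, y down, z forward; pixel columns grow to the right and rows downward; lengths in m; the calibration is good to about 2 mm. A picture is of the moment at which its call begins. There is no depth.
- ctrl.close_job(): hands the job in; it is judged then, once.
Trained networks look in a picture, given as the dict that the camera call returned (one of the last four; its "shot" number tells which), for a name from the list of things; names that differ only in an ending like _2 or _b are one class to them, and where a whole thing is asked for, a point or a joint stands for the part that bears it (a point fixed in the world has none). Each returns a list of dicts, best first, with "p" (0 to 1); they miss things now and then, are a little off and sometimes report something else, mostly with a low value. They report only what shows in the picture. A call takes as long as a camera call.
- ctrl.search_frame(picture, name): "centre" ([column, row] in pixels, amid what is visible of it).
- ctrl.silhouettes(picture, name): "mask" (400x640 bool, what is visible of it) and "centre" ([column, row] in pixels, amid what is visible of it).
- ctrl.spot_point(picture, name): "centre" ([column, row] in pixels: a listed point, or the origin of a listed thing).
The state is a dict: "clock": time; "joint_pos": joint angles; "qvel": joint speeds; "tau": joint torques, N m; "tool_pos": TCP position; "orientation": TCP orientation; "force": force on the tool from outside, world axes, zero at the start; "moment": the same for the moment, N m; "opening": finger opening in m; "gripper_force": force on a finger pad.
Only numpy, scipy, OpenCV 4.12 (cv2) and the standard library are available. Lean on these libraries where they do the work, as an engineer would, in place of code of your own. Each camera call takes 0.05 s, during which the arm holds its last target. There are 200 camera calls.

## Working session

There is one attempt and no reset: what is moved stays moved. The work goes in short steps, Python scripts to look and compute and a tool call to move; the robot and the scene stay as the last step left them, time stands still between calls to the robot, and variables do not carry over. Pictures are saved under pics/ and viewed, at most 10 in all, crops included, and the job is handed in when it is done.

Besides the shell and the picture viewer there is one more tool, called after ">>>" by a JSON object that holds its "fn" and its "kwargs", one argument or row to a line. carry_out: Moves the arm, as the interface text tells. Its arguments: {"type":"object","properties":{"deltas":{"type":"array"}},"required":["deltas"]}

```bash
mkdir -p pics; ls; cat > h.py <<'E'
import numpy as np, cv2
from scipy.spatial.transform import Rotation as Ro
from plant import ctrl
def ray(p,uv):
    K=p["camera_matrix"]; d=np.array([(uv[0]-K[0,2])/K[0,0],(uv[1]-K[1,2])/K[1,1]]); s=d.copy()
    for _ in range(30): s=d/(1+p["k1"]*(s@s))
    R=np.array(p["R"]); t=np.array(p["t"]); v=R.T@np.array([s[0],s[1],1]); return -R.T@t, v/np.linalg.norm(v)
def atz(p,uv,z):
    c,v=ray(p,uv); return c+v*(z-c[2])/v[2]
def proj(p,X):
    c=np.array(p["R"])@np.array(X)+np.array(p["t"]); s=c[:2]/c[2]; s=s*(1+p["k1"]*(s@s)); K=p["camera_matrix"]
    return np.array([K[0,0]*s[0]+K[0,2],K[1,1]*s[1]+K[1,2]])
def save(p,n): cv2.imwrite("pics/"+n,p["color"][:,:,::-1])
def tri(rs):
    A=np.zeros((3,3));b=np.zeros(3)
    for c,v in rs:
        M=np.eye(3)-np.outer(v,v);A+=M;b+=M@c
    return np.linalg.solve(A,b)
E
python3 - <<'E'
from h import *
o=ctrl.get_obs(); print({k:o[k] for k in("clock","tool_pos","orientation","force","opening")})
P={}
for n in("top","side"):
    p=ctrl.snapshot(n);P[n]=p;save(p,n+"0.png")
    for q in("cabinet","drawer_handle"):
        for d in ctrl.spot_point(p,q)[:2]: print(n,q,d["centre"],d["p"],atz(p,d["centre"],0.076 if "h" in q[:8] and q!="cabinet" else 0).round(3))
    m=ctrl.silhouettes(p,"drawer_handle")
    for d in m[:1]: print(n,"mask",d["centre"],d["p"],d["mask"].sum())
E
```

```text
pics
{'clock': 0.0, 'tool_pos': array([ 0.28714434, -0.61036304,  0.22563723]), 'orientation': array([ 1.79907936e+02, -9.61073147e-03, -1.54808831e+02]), 'force': array([ 0.80067842, -0.12954699,  1.05567139]), 'opening': 0.08794705576224021}
top cabinet [296.2, 187.5] 0.57 [0.691 0.088 0.   ]
top drawer_handle [295.6, 198.5] 0.66 [0.646 0.085 0.076]
top mask [298.4, 181.8] 0.8 2371
side cabinet [276.2, 235.3] 0.88 [ 0.689  0.08  -0.   ]
side drawer_handle [281.8, 227.9] 0.66 [0.646 0.096 0.076]
side mask [266.5, 222.0] 0.92 6399
```

View pics/top0.png

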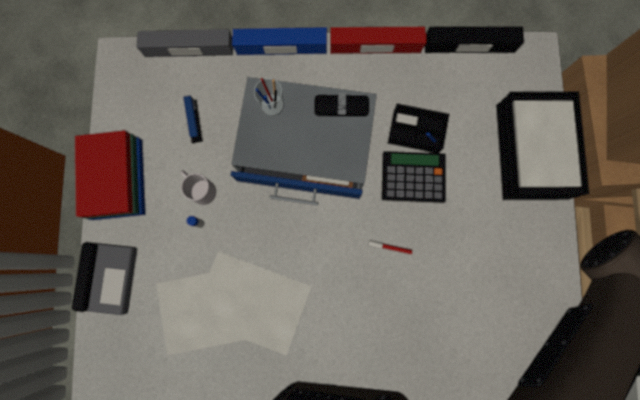

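View pics/side0.png

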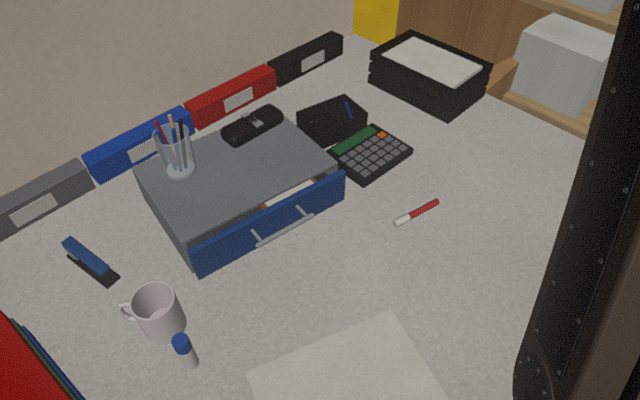

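The top view shows the cabinet around (305,130), its front edge running (232,178) to (362,194), which puts its yaw near -7°. The drawer is slightly ajar and the handle bar runs (270,197) to (319,203). The mug is at (198,187), the glue stick at (193,221) and the marker at (390,247). The side view agrees, with the handle at about (284,230).

```bash
cat >> h.py <<'E'
def go(xyz,yaw):
    "deltas (scaled) from the measured pose to tool-down pose xyz,yaw"
    o=ctrl.get_obs(); R=Ro.from_euler("xyz",o["orientation"],degrees=True).as_matrix()
    d=R.T@(np.array(xyz)-o["tool_pos"])/0.2
    dy=(yaw-o["orientation"][2]+180)%360-180
    # tool z is down: turn about tool z = -yaw change
    print("at",o["tool_pos"].round(4),o["orientation"].round(2),"t",round(o["clock"],2),"-> delta",d.round(4),"turn",round(-dy/360,4))
E
python3 - <<'E'
from h import *
p=ctrl.snapshot("top")
# cabinet roof corners
for uv in [(247,78),(377,94),(234,165)]: print("roof",uv,atz(p,uv,.105).round(4))
img=cv2.cvtColor(np.ascontiguousarray(p["color"]),cv2.COLOR_RGB2HSV)
m=((img[...,0]>95)&(img[...,0]<125)&(img[...,1]>110)).astype(np.uint8); m[:160]=0;m[205:]=0;m[:,:225]=0;m[:,370:]=0
ys,xs=np.nonzero(m); 
top=[(c,ys[xs==c].min()-.5) for c in range(240,356,4) if (xs==c).any()]
W=np.array([atz(p,u,.101) for u in top]); k=np.polyfit(W[:,1],W[:,0],1); print("front inner-top edge slope deg",np.degrees(np.arctan(k[0])),xs.min(),xs.max())
bot=[(c,ys[xs==c].max()+.5) for c in range(240,356,4) if (xs==c).any()]
W2=np.array([atz(p,u,.101) for u in bot]);k2=np.polyfit(W2[:,1],W2[:,0],1);print(np.degrees(np.arctan(k2[0])))
print("ends",atz(p,(270,197.5),.076).round(4),atz(p,(319,203.5),.076).round(4))
big=cv2.resize(p["color"][150:215,220:380],None,fx=5,fy=5,interpolation=cv2.INTER_CUBIC); cv2.imwrite("pics/crop1.png",big[:,:,::-1])
go([.55,-.2,.226],-97)
E
```

```text
roof (247, 78) [0.9967 0.2263 0.105 ]
roof (377, 94) [ 0.9435 -0.1495  0.105 ]
roof (234, 165) [0.7374 0.257  0.105 ]
front inner-top edge slope deg 9.289307840436587 232 361
8.576516460070462
ends [0.6488 0.1576 0.076 ] [0.631  0.0183 0.076 ]
at [ 0.2873 -0.6107  0.2265] [ 179.99   -0.   -154.8 ] t 0.45 -> delta [-2.0626  1.2989  0.0026] turn -0.1606
```

View pics/crop1.png

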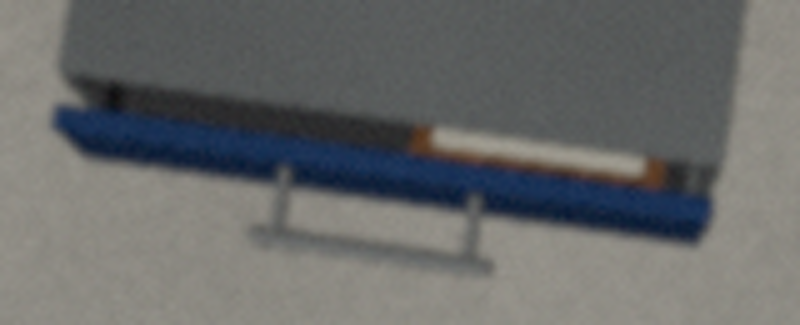

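The crop shows the bar ends at about (270.4,197) and (318,203.4). That puts the handle middle near (0.641,0.088), with cabinet yaw about -8.2° and the drawer about 14 mm ajar. I'll move toward it now.

>>> {"fn": "carry_out", "kwargs": {
  "deltas": [
    [[-1,0.63,0,-0.1,-0.3],[-1,0.63,0,-0.1,-0.3],[-1,0.63,0,-0.1,-0.3],[-1,0.63,0,-0.1,-0.3],[-1,0.63,0,-0.1,-0.3]]
  ]
}}

```text
clock: 0.95
tool_pos: [0.4158, -0.4093, 0.2269]
orientation: [-180.0, 0.0, -118.4]
force: [-0.1, -1.3, 0.6]
opening: 0.0534
gripper_force: 0.0
```

```bash
python3 - <<'E'
from h import *
go([.56,.06,.226],-98.2)
E
```

```text
at [ 0.4158 -0.4093  0.2269] [-1.7996e+02  1.0000e-02 -1.1843e+02] t 0.95 -> delta [-2.4068  0.4835  0.0047] turn -0.0562
```

>>> {"fn": "carry_out", "kwargs": {
  "deltas": [
    [[-1,0.2,0,-0.056,-0.3],[-1,0.2,0,-0.056,-0.3],[-1,0.2,0,-0.056,-0.3],[-1,0.2,0,-0.056,-0.3],[-1,0.2,0,-0.056,-0.3]]
  ]
}}

```text
clock: 1.45
tool_pos: [0.4775, -0.2129, 0.2271]
orientation: [-179.9, 0.0, -98.4]
force: [-0.2, -1.0, 0.8]
opening: 0.0307
gripper_force: 0.0
```

```bash
python3 - <<'E'
from h import *
go([.58,.06,.226],-98.2)
E
```

```text
at [ 0.4775 -0.2129  0.2271] [-1.7991e+02  4.0000e-02 -9.8360e+01] t 1.45 -> delta [-1.4245 -0.3087  0.0071] turn -0.0005
```

>>> {"fn": "carry_out", "kwargs": {
  "deltas": [
    [[-1,-0.31,0,0,-0.3],[-1,-0.31,0,0,-0.3],[-1,-0.31,0,0,-0.3],[-1,-0.31,0,0,-0.3],[-1,-0.31,0,0,-0.3]]
  ]
}}

```text
clock: 1.95
tool_pos: [0.5693, -0.0251, 0.2264]
orientation: [-180.0, 0.0, -98.5]
force: [-1.4, 0.5, 0.1]
opening: 0.0306
gripper_force: 0.0
```

```bash
python3 - <<'E'
from h import *
p=ctrl.snapshot("wrist"); save(p,"w1.png")
for d in ctrl.spot_point(p,"drawer_handle")[:2]: print(d["centre"],d["p"],atz(p,d["centre"],.076).round(4))
go([.641,.087,.14],-98.2)
E
```

```text
at [ 0.5679 -0.0272  0.2262] [ 1.7997e+02 -1.0000e-02 -9.8500e+01] t 2.05 -> delta [-0.6188 -0.2771  0.4307] turn -0.0008
```

View pics/w1.png

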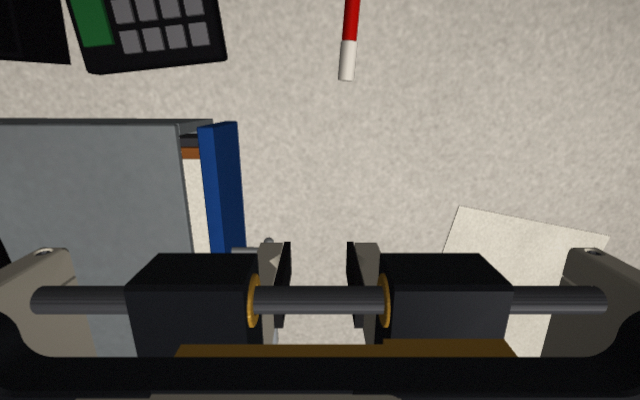

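The wrist view shows the panel's outer top edge running (237,122) to (244,255), the bar's -y end near (268,240), and the marker at (348,50), well clear.

```bash
python3 - <<'E'
from h import *
p=ctrl.snapshot("wrist")
a,b=atz(p,(237,122),.101),atz(p,(244,253),.101); d=b-a
print(a,b,"yaw",np.degrees(np.arctan2(-d[0],d[1])))
a,b=atz(p,(198,127),.101),atz(p,(217,250),.101); d=b-a
print(a,b,"yaw",np.degrees(np.arctan2(-d[0],d[1])))
print("bar end",atz(p,(269,243),.076))
print(proj(p,[.641,.087,.076]), p["k1"])
E
```

```text
[ 0.6281596  -0.10288119  0.101     ] [0.64986524 0.02227039 0.101     ] yaw -9.839207196465843
[ 0.66303619 -0.10376417  0.101     ] [0.67570961 0.01505957 0.101     ] yaw -6.087998011960604
bar end [0.62900719 0.02619736 0.076     ]
[269.05083917 292.78402028] 0.0006895005126892007
```

>>> {"fn": "carry_out", "kwargs": {
  "deltas": [
    [[-0.62,-0.1,0,0,-0.3],[-0.62,-0.1,0,0,-0.3],[-0.62,-0.1,0,0,-0.3],[-0.62,-0.1,0,0,-0.3],[-0.62,-0.1,0,0,-0.3]]
  ]
}}

```text
clock: 2.6
tool_pos: [0.6054, 0.0899, 0.2264]
orientation: [180.0, -0.0, -98.7]
force: [-0.7, -0.4, 0.2]
opening: 0.031
gripper_force: 0.0
```

```bash
python3 - <<'E'
from h import *
p=ctrl.snapshot("wrist"); s=ctrl.snapshot("side")
for n,q in(("w",p),("s",s)):
    for d in ctrl.spot_point(q,"drawer_handle")[:2]: print(n,d["centre"],d["p"],atz(q,d["centre"],.076).round(4))
c=np.array([.639,.089,.076]);y=np.array([.139,.990,0])
for t in(-.065,0,.065): print(t,proj(p,c+t*y).round(1),proj(s,c+t*y).round(1))
im=np.vstack([cv2.resize(p["color"][100:400,100:500],(640,480))[:300], cv2.resize(s["color"][160:280,180:400],(550,300))[:,:].copy() if 0 else cv2.copyMakeBorder(cv2.resize(s["color"][160:280,180:400],(550,300)),0,0,0,90,cv2.BORDER_CONSTANT)])
cv2.imwrite("pics/c2.png",im[:,:,::-1])
E
```

```text
w [285.7, 190.8] 0.88 [0.6384 0.0886 0.076 ]
w [245.9, 178.3] 0.63 [0.6756 0.0697 0.076 ]
s [287.0, 227.1] 0.94 [0.6405 0.087  0.076 ]
-0.065 [282.2 125.9] [312.6 213.4]
0 [285.1 191.3] [286.8 228.1]
0.065 [287.8 249. ] [259.5 243.6]
```

View pics/c2.png

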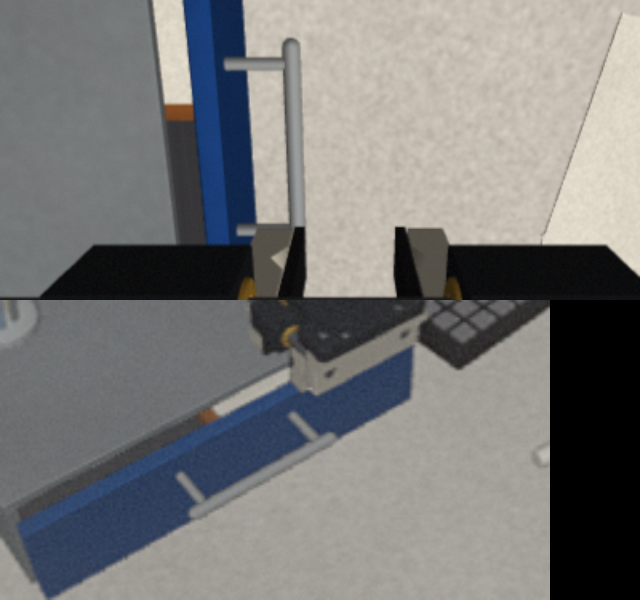

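The wrist crop shows the bar at pixel column 281 at its far end to 286 nearer in. My bar model projects to 282–288 and the networks agree, so the handle is at (0.639, 0.089).

```bash
python3 - <<'E'
from h import *
go([.639,.089,.058],-98.1)
E
```

```text
at [0.6055 0.0894 0.2269] [-1.7999e+02  1.0000e-02 -9.8740e+01] t 2.8 -> delta [-0.0231 -0.1659  0.8444] turn -0.0018
```

>>> {"fn": "carry_out", "kwargs": {
  "deltas": [
    [[-0.023,-0.166,0.0,-0.002,-0.45],[-0.023,-0.166,0.25,-0.002,-0.45],[-0.023,-0.166,0.35,-0.002,-0.45],[-0.023,-0.166,0.4,-0.002,-0.45],[-0.023,-0.166,0.4,-0.002,-0.45]]
  ]
}}

```text
clock: 3.3
tool_pos: [0.6387, 0.0895, 0.1457]
orientation: [179.9, -0.1, -98.0]
force: [-0.2, 0.7, 0.7]
opening: 0.0243
gripper_force: 0.0
```

```bash
python3 - <<'E'
from h import *
p=ctrl.snapshot("wrist")
for d in ctrl.spot_point(p,"drawer_handle")[:2]: print(d["centre"],d["p"],atz(p,d["centre"],.076).round(4))
print(ctrl.get_obs()["opening"])
go([.639,.089,.058],-98.1)
E
```

```text
[316.8, 218.2] 0.92 [0.6398 0.0924 0.076 ]
0.023907040272870658
at [0.64   0.0903 0.1481] [-1.7989e+02  3.0000e-02 -9.7930e+01] t 3.4 -> delta [0.0074 0.0051 0.4503] turn 0.0005
```

>>> {"fn": "carry_out", "kwargs": {
  "deltas": [
    [[0,0,0.12,0,-0.45],[0,0,0.22,0,-0.45],[0,0,0.32,0,-0.45],[0,0,0.4,0,-0.45],[0,0,0.44,0,-0.45]]
  ]
}}

```text
clock: 3.9
tool_pos: [0.6397, 0.0906, 0.059]
orientation: [-179.9, 0.0, -97.9]
force: [0.8, -0.2, -0.8]
opening: 0.0237
gripper_force: 0.0
```

>>> {"fn": "carry_out", "kwargs": {
  "deltas": [
    [[0,0,0,0,-1],[0,0,0,0,-1],[0,0,0,0,-1]]
  ]
}}

```text
clock: 4.2
tool_pos: [0.6404, 0.0908, 0.0601]
orientation: [-179.9, 0.1, -97.9]
force: [0.4, -0.5, 0.9]
opening: 0.0098
gripper_force: 30.0
```

>>> {"fn": "carry_out", "kwargs": {
  "deltas": [
    [[0,0.1,0,0,-1],[0,0.22,0,0,-1],[0,0.36,0,0,-1],[0,0.5,0,0,-1],[0,0.6,0,0,-1]]
  ]
}}

```text
clock: 4.7
tool_pos: [0.5213, 0.1088, 0.0601]
orientation: [-179.8, 0.2, -97.9]
force: [4.0, 5.6, -4.3]
opening: 0.0103
gripper_force: 30.0
```

>>> {"fn": "carry_out", "kwargs": {
  "deltas": [
    [[0,0.04,0,0,-1],[0,0.08,0,0,-1],[0,0.1,0,0,-1],[0,0.12,0,0,-1],[0,0.12,0,0,-1]]
  ]
}}

```text
clock: 5.2
tool_pos: [0.498, 0.1123, 0.0601]
orientation: [-179.8, 0.2, -97.9]
force: [-1.5, 6.5, 0.5]
opening: 0.0098
gripper_force: 30.0
```

>>> {"fn": "carry_out", "kwargs": {
  "deltas": [
    [[0,0.02,0,0,-1],[0,0.04,0,0,-1],[0,0.06,0,0,-1],[0,0.07,0,0,-1],[0,0.07,0,0,-1]]
  ]
}}

```text
clock: 5.7
tool_pos: [0.4899, 0.1139, 0.0602]
orientation: [-179.3, 0.3, -97.8]
force: [32.4, -10.4, -24.7]
opening: 0.0099
gripper_force: 30.0
```

>>> {"fn": "carry_out", "kwargs": {
  "deltas": [
    [[0,-0.015,0,0,-1],[0,-0.025,0,0,-1],[0,-0.025,0,0,-0.45],[0,-0.025,0,0,-0.45],[0,-0.025,0,0,-0.45]]
  ]
}}

```text
clock: 6.2
tool_pos: [0.4875, 0.1114, 0.0589]
orientation: [-180.0, 0.0, -97.9]
force: [-0.2, -0.3, 0.6]
opening: 0.0232
gripper_force: 0.0
```

>>> {"fn": "carry_out", "kwargs": {
  "deltas": [
    [[0,0,-0.15,0,-0.45],[0,0,-0.4,0,-0.45],[0,0,-0.65,0,-0.45],[0,0,-0.8,0,-0.45],[0,0,-0.8,0,-0.45]]
  ]
}}

```text
clock: 6.7
tool_pos: [0.4898, 0.1124, 0.2238]
orientation: [-179.6, 0.3, -97.9]
force: [-0.1, 0.5, -0.3]
opening: 0.0244
gripper_force: 0.0
```

```bash
python3 - <<'E'
from h import *
p=ctrl.snapshot("wrist");save(p,"w3.png"); s=ctrl.snapshot("side");save(s,"s3.png"); t=ctrl.snapshot("top")
for n,q in(("w",p),("s",s),("t",t)):
  for k,z in(("drawer_handle",.076),("lever_grip",.074),("lever_pivot",.048)):
    for d in ctrl.spot_point(q,k)[:1]: print(n,k,d["centre"],round(d["p"],2),atz(q,d["centre"],z).round(4))
go([.5,.1,.2],-98)
E
```

```text
w drawer_handle [322.2, 184.3] 0.63 [0.4861 0.1098 0.076 ]
w lever_pivot [200.6, 205.6] 0.91 [0.6256 0.1231 0.048 ]
s drawer_handle [334.3, 278.1] 0.9 [0.4889 0.1081 0.076 ]
s lever_grip [245.9, 258.1] 0.62 [0.641  0.1936 0.074 ]
s lever_pivot [278.3, 249.6] 0.55 [0.6278 0.1246 0.048 ]
t drawer_handle [285.7, 255.5] 0.96 [0.4849 0.1116 0.076 ]
t lever_grip [257.8, 203.8] 0.61 [0.6312 0.1925 0.074 ]
t lever_pivot [285.3, 205.2] 0.92 [0.6304 0.1164 0.048 ]
at [0.4876 0.1115 0.2182] [ 1.7996e+02 -3.0000e-02 -9.7920e+01] t 7.3 -> delta [ 0.0485 -0.0692  0.0907] turn 0.0002
```

View pics/s3.png

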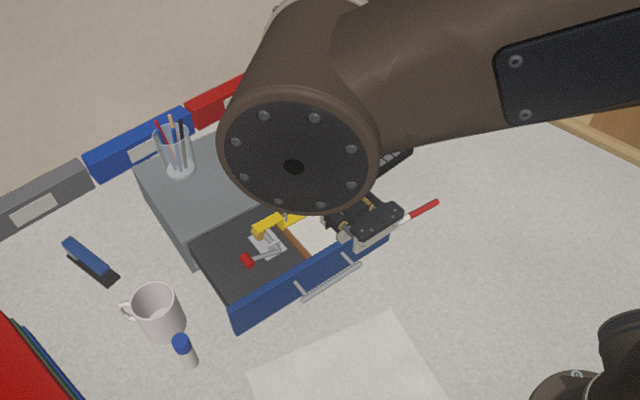

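The side view shows the drawer fully out with the red grip at (246,260). The yellow bar is at about (285,222), and the mug (158,312), glue stick (185,350) and marker are untouched. The pulled distance and geometry put the pivot at (0.626,0.121) and the grip at (0.636,0.191), which agrees with the networks.

```bash
python3 - <<'E'
from h import *
go([.6363,.1912,.16],-98.2)
E
```

```text
at [0.4876 0.1115 0.2182] [ 1.7996e+02 -3.0000e-02 -9.7920e+01] t 7.3 -> delta [-0.4972 -0.6815  0.2901] turn 0.0008
```

>>> {"fn": "carry_out", "kwargs": {
  "deltas": [
    [[-0.15,-0.2,0,0,0.1],[-0.3,-0.4,0,0,0.1],[-0.45,-0.6,0.05,0,0.1],[-0.497,-0.68,0.15,0,0.1],[-0.497,-0.68,0.25,0,0.1]]
  ]
}}

```text
clock: 7.8
tool_pos: [0.6384, 0.1924, 0.1662]
orientation: [180.0, -0.0, -97.9]
force: [-0.6, -0.3, -0.6]
opening: 0.0471
gripper_force: 0.0
```

```bash
python3 - <<'E'
from h import *
p=ctrl.snapshot("wrist");save(p,"w4.png"); s=ctrl.snapshot("side")
for n,q in(("w",p),("s",s)):
  for k,z in(("lever_grip",.074),("lever_pivot",.048)):
    for d in ctrl.spot_point(q,k)[:1]: print(n,k,d["centre"],round(d["p"],2),atz(q,d["centre"],z).round(4))
for X in([.6363,.1912,.074],[.6264,.1214,.048]): print(proj(p,X).round(1),proj(s,X).round(1))
go([.6363,.1912,.055],-98.2)
E
```

```text
w lever_grip [319.4, 205.5] 0.93 [0.6371 0.1927 0.074 ]
w lever_pivot [320.7, 115.6] 0.77 [0.6261 0.1218 0.048 ]
s lever_grip [246.3, 260.4] 0.81 [0.6363 0.1965 0.074 ]
s lever_pivot [278.4, 251.2] 0.63 [0.6246 0.1271 0.048 ]
[320.  203.7] [248.5 258.8]
[320.2 115.2] [279.9 249.1]
at [0.6365 0.1914 0.1702] [-1.799e+02  5.000e-02 -9.790e+01] t 8.1 -> delta [0.0016 0.002  0.576 ] turn 0.0008
```

View pics/w4.png

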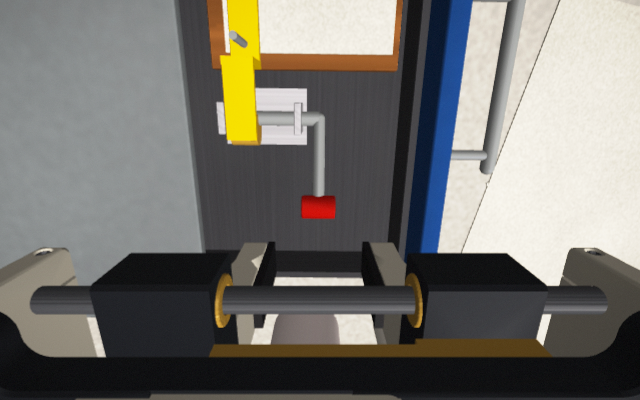

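The wrist view shows the red grip at (319,207), centred between the fingers and level with the model, and the pivot at (320,117). I'll descend and pinch.

>>> {"fn": "carry_out", "kwargs": {
  "deltas": [
    [[0,0,0.12,0,0.1],[0,0,0.26,0,0.1],[0,0,0.4,0,0.1],[0,0,0.5,0,0.1],[0,0,0.57,0,0.1]]
  ]
}}

```text
clock: 8.6
tool_pos: [0.6362, 0.1914, 0.0548]
orientation: [-179.9, 0.0, -97.9]
force: [-0.0, 0.3, 0.3]
opening: 0.0482
gripper_force: 0.0
```

>>> {"fn": "carry_out", "kwargs": {
  "deltas": [
    [[0,0,0,0,0.1],[0,0,0,0,-1],[0,0,0,0,-1],[0,0,0,0,-1],[0,0,0,0,-1]]
  ]
}}

```text
clock: 9.1
tool_pos: [0.6383, 0.1917, 0.0561]
orientation: [-179.8, 0.1, -97.9]
force: [5.8, -1.5, 0.2]
opening: 0.0275
gripper_force: 30.0
```

```bash
python3 - <<'E'
from h import *
o=ctrl.get_obs();a=o["tool_pos"]+[0,0,.019];print(a,o["opening"],o["force"])
ex=np.array([.990,-.141,0]);ey=np.array([.141,.990,0]);R=Ro.from_euler("xyz",o["orientation"],degrees=True).as_matrix()
for th in np.radians([20,27,34,41,48,55,62,69,76,83,90]):
    d=.075*((np.cos(th)-np.cos(np.radians(20)))*ey+(np.sin(th)-np.sin(np.radians(20)))*np.array([0,0,1]))
    print(round(np.degrees(th)),(R.T@d/.2).round(4))
E
```

```text
[0.63832541 0.1916554  0.07514305] 0.027544129580123013 [ 5.76318606 -1.46112712  0.18856175]
20 [0. 0. 0.]
27 [ 0.0182 -0.0001 -0.042 ]
34 [ 0.0413 -0.0002 -0.0815]
41 [ 0.0691 -0.0003 -0.1179]
48 [ 0.1012 -0.0003 -0.1506]
55 [ 0.1369 -0.0003 -0.1792]
62 [ 0.1759 -0.0003 -0.2032]
69 [ 2.176e-01 -2.000e-04 -2.223e-01]
76 [ 2.612e-01 -1.000e-04 -2.361e-01]
83 [ 0.3062 -0.     -0.2445]
90 [ 3.519e-01  1.000e-04 -2.474e-01]
```

>>> {"fn": "carry_out", "kwargs": {
  "deltas": [
    [[0.018,0,-0.042,0,-1],[0.041,0,-0.082,0,-1],[0.069,0,-0.118,0,-1],[0.101,0,-0.151,0,-1],[0.137,0,-0.179,0,-1]]
  ]
}}

```text
clock: 9.6
tool_pos: [0.6344, 0.1653, 0.0912]
orientation: [-179.8, 0.2, -97.9]
force: [8.0, 3.0, -8.3]
opening: 0.028
gripper_force: 30.0
```

>>> {"fn": "carry_out", "kwargs": {
  "deltas": [
    [[0.039,0,-0.024,0,-1],[0.081,0,-0.043,0,-1],[0.124,0,-0.057,0,-1],[0.169,0,-0.065,0,-1],[0.215,0,-0.068,0,-1]]
  ]
}}

```text
clock: 10.1
tool_pos: [0.6283, 0.1237, 0.1057]
orientation: [-179.7, 0.3, -97.9]
force: [1.1, 8.1, 0.1]
opening: 0.0276
gripper_force: 30.0
```

>>> {"fn": "carry_out", "kwargs": {
  "deltas": [
    [[0,0,0,0,-1],[0,0,0,0,-1],[0,0,0,0,-1]]
  ]
}}

```text
clock: 10.4
tool_pos: [0.6282, 0.1233, 0.1057]
orientation: [-179.8, 0.2, -97.9]
force: [1.4, 6.2, 3.4]
opening: 0.0276
gripper_force: 30.0
```

```bash
python3 - <<'E'
from h import *
p=ctrl.snapshot("wrist"); s=ctrl.snapshot("side"); t=ctrl.snapshot("top")
o=ctrl.get_obs();print(o["tool_pos"]+[0,0,.019],o["opening"],o["force"],o["gripper_force"])
for n,q in(("w",p),("s",s),("t",t)):
  for k,z in(("lever_grip",.123),("lever_pivot",.048),("drawer_handle",.076)):
    for d in ctrl.spot_point(q,k)[:1]: print(n,k,d["centre"],round(d["p"],2),atz(q,d["centre"],z).round(4))
go([.6264,.1214,.104],-98.2)
a=p["color"];b=cv2.resize(s["color"][160:360,140:440],(600,400));cv2.imwrite("pics/w5.png",cv2.resize(a[:,100:540],(550,500))[:,:,::-1]);cv2.imwrite("pics/s5.png",b[:,:,::-1])
E
```

```text
[0.62816428 0.1233201  0.12468533] 0.027683690512882057 [0.9758152  5.12527072 2.90665386] 29.985771775245667
w lever_grip [318.3, 286.5] 0.95 [0.6289 0.131  0.123 ]
w lever_pivot [322.0, 217.7] 0.57 [0.6252 0.122  0.048 ]
w drawer_handle [539.7, 192.7] 0.71 [0.4881 0.1134 0.076 ]
s lever_grip [273.7, 228.9] 0.67 [0.6247 0.132  0.123 ]
s lever_pivot [280.4, 249.9] 0.88 [0.6242 0.1221 0.048 ]
s drawer_handle [331.3, 280.5] 0.72 [0.4893 0.1157 0.076 ]
t lever_pivot [282.5, 206.0] 0.78 [0.6281 0.1245 0.048 ]
t drawer_handle [286.2, 252.6] 0.96 [0.4929 0.1102 0.076 ]
at [0.6282 0.1233 0.1057] [-179.77    0.18  -97.88] t 11.0 -> delta [0.0108 0.0075 0.0085] turn 0.0009
```

View pics/w5.png

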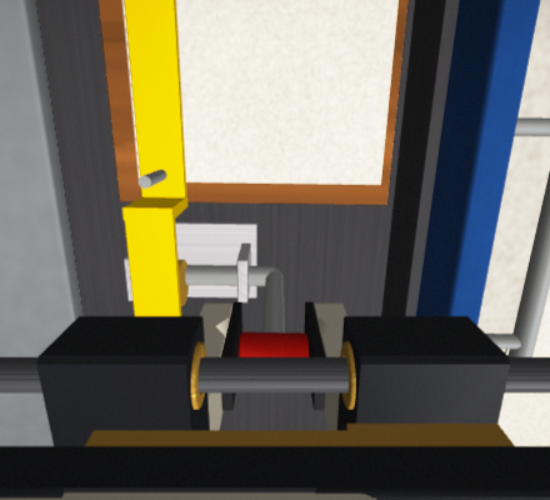

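View pics/s5.png

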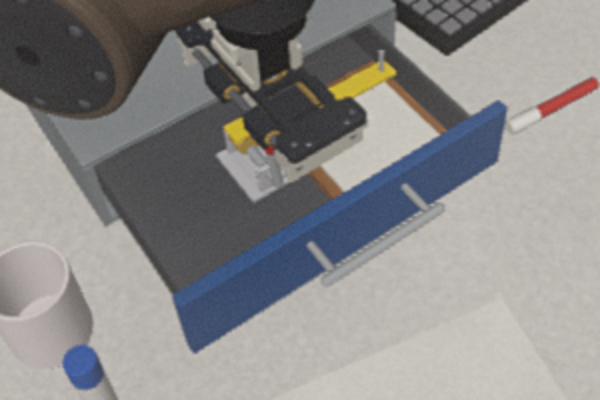

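Both views show the grip held and nearly upright, with the drawer open and the other objects untouched. I'll measure the lever angle from the red edge and the tool displacement.

```bash
cat > ang.py <<'E'
from h import *
def chk():
    p=ctrl.snapshot("wrist"); c=p["color"].astype(int); ey=np.array([.141,.990,0]);ez=np.array([0,0,1.]);P=np.array([.6268,.1225,.048])
    r=(c[...,0]>90)&(c[...,1]<50)&(c[...,2]<50); cols=range(312,326); rows=[np.nonzero(r[200:320,k])[0].min()+200 for k in cols if r[200:320,k].any()]
    pv=ctrl.spot_point(p,"lever_pivot"); print("red far-edge row",np.median(rows),"pivot",pv[0]["centre"] if pv else None,"pred",proj(p,P).round(1))
    for th in range(72,109,4):
        G=P+.075*(np.cos(np.radians(th))*ey+np.sin(np.radians(th))*ez)
        print(th,round(min(proj(p,G+.01*(np.cos(a)*ey+np.sin(a)*ez))[1] for a in np.linspace(0,6.28,90)),1),end="; ")
    o=ctrl.get_obs();d=o["tool_pos"]-[.63833,.19166,.05614];print("\nkin dy",d@ey,"dz",d[2],o["force"],o["opening"],o["clock"])
chk()
E
python3 ang.py
```

```text
red far-edge row 268.0 pivot [321.0, 219.8] pred [319.9 218.5]
72 286.7; 76 280.1; 80 272.7; 84 264.7; 88 256.0; 92 246.8; 96 237.1; 100 227.0; 104 216.6; 108 206.1; 
kin dy -0.06906749937998316 dz 0.04958529801346368 [1.86073551 4.50343864 2.6908884 ] 0.0278147290315748 11.1
```

```bash
cat >> ang.py <<'E'
p=ctrl.snapshot("wrist");o=ctrl.get_obs();T=o["tool_pos"];R=Ro.from_euler("xyz",o["orientation"],degrees=True).as_matrix()
print("cam",-np.array(p["R"]).T@p["t"],"tcp",T)
for sy in(-.014,.014):
  for z in(0,-.038): print("pad far corner",sy,z,proj(p,T+R@np.array([.0095,sy,z])).round(1))
print("grasp",proj(p,T+R@np.array([0,0,-.019])).round(1))
c=p["color"].astype(int);r=(c[...,0]>90)&(c[...,1]<50)&(c[...,2]<50)
print([(k,np.nonzero(r[200:320,k])[0].min()+200) for k in range(288,350,4) if r[200:320,k].any()])
cv2.imwrite("pics/z.png",cv2.resize(p["color"][200:330,240:400],(800,650),interpolation=cv2.INTER_CUBIC)[:600,:,::-1])
E
python3 ang.py
```

```text
red far-edge row 268.0 pivot [319.8, 222.9] pred [319.9 218.5]
72 286.7; 76 280.1; 80 272.7; 84 264.7; 88 256.0; 92 246.8; 96 237.1; 100 227.0; 104 216.6; 108 206.1; 
kin dy -0.06909317745749356 dz 0.04957941131689927 [0.86200395 5.33750224 2.48017523] 0.027669300797832835 11.2
cam [0.61594883 0.04085126 0.26351272] tcp [0.62820505 0.12332995 0.10574207]
pad far corner -0.014 0 [292.3 241.6]
pad far corner -0.014 -0.038 [285.5 278.6]
pad far corner 0.014 0 [343.2 241.6]
pad far corner 0.014 -0.038 [349.8 278.6]
grasp [317.7 274.9]
[(292, np.int64(270)), (296, np.int64(267)), (300, np.int64(268)), (304, np.int64(268)), (308, np.int64(268)), (312, np.int64(268)), (316, np.int64(268)), (320, np.int64(268)), (324, np.int64(269)), (328, np.int64(268)), (332, np.int64(269)), (336, np.int64(269)), (340, np.int64(269)), (344, np.int64(270))]
```

View pics/z.png

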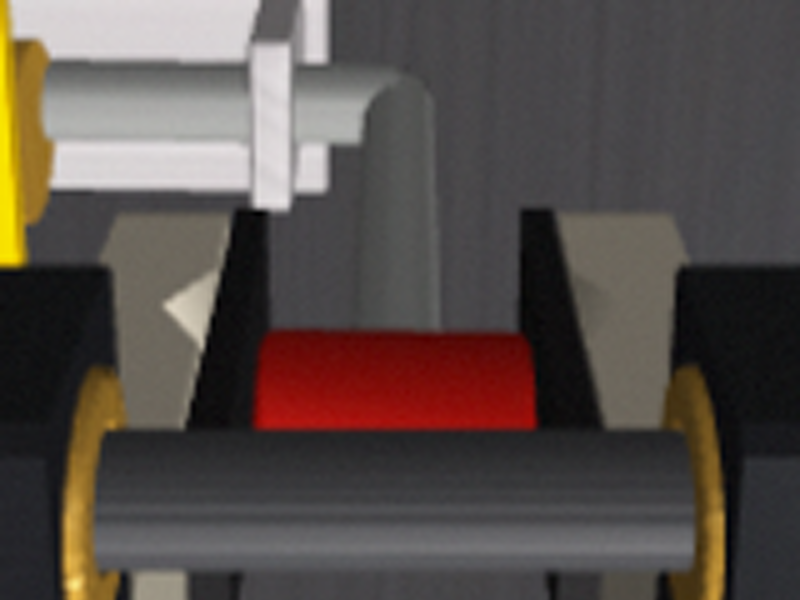

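The magnified wrist view shows the pad tips at row 242, which matches the prediction (241.6), so the camera is trustworthy. The red far edge is at row 266, so the lever stands at only about 84°. The pivot shaft centre at row 220.5 puts the pivot at y≈0.124. I'll nudge it about 6 mm further toward -y.

>>> {"fn": "carry_out", "kwargs": {
  "deltas": [
    [[0.01,0,0,0,-1],[0.02,0,0,0,-1],[0.03,0,0,0,-1],[0.03,0,0,0,-1]]
  ]
}}

```text
clock: 11.65
tool_pos: [0.6273, 0.1176, 0.1057]
orientation: [-179.8, 0.2, -97.9]
force: [1.0, 6.8, 3.0]
opening: 0.0277
gripper_force: 30.0
```

```bash
sed -i 's/,.1225,.048/,.1243,.048/; s/^cv2.imwrite.*//' ang.py; cat >> ang.py <<'E'
g=c[:,304:309].sum(2).mean(1); print("shaft brightness rows",[(k,int(g[k])) for k in range(204,246,2)])
E
python3 ang.py
```

```text
red far-edge row 270.0 pivot [320.8, 226.8] pred [320.1 228. ]
72 298.4; 76 292.1; 80 285.1; 84 277.3; 88 269.0; 92 260.0; 96 250.5; 100 240.7; 104 230.5; 108 220.2; 
kin dy -0.07475465824515687 dz 0.04959860187660373 [0.20754614 7.18692435 2.10207813] 0.027861294698020508 11.75
cam [0.61509299 0.03515542 0.26347672] tcp [0.62736117 0.11771629 0.10573529]
pad far corner -0.014 0 [292.3 241.6]
pad far corner -0.014 -0.038 [285.5 278.6]
pad far corner 0.014 0 [343.2 241.6]
pad far corner 0.014 -0.038 [349.8 278.6]
grasp [317.7 274.9]
[(292, np.int64(271)), (296, np.int64(268)), (300, np.int64(268)), (304, np.int64(268)), (308, np.int64(269)), (312, np.int64(269)), (316, np.int64(269)), (320, np.int64(270)), (324, np.int64(270)), (328, np.int64(270)), (332, np.int64(270)), (336, np.int64(270)), (340, np.int64(271)), (344, np.int64(271))]
shaft brightness rows [(204, 340), (206, 341), (208, 338), (210, 336), (212, 336), (214, 335), (216, 335), (218, 338), (220, 254), (222, 306), (224, 353), (226, 434), (228, 505), (230, 519), (232, 534), (234, 519), (236, 361), (238, 335), (240, 337), (242, 337), (244, 294)]
```

>>> {"fn": "carry_out", "kwargs": {
  "deltas": [
    [[0.005,0,0,0,-1],[0.01,0,0,0,-1],[0.01,0,0,0,-1],[0.01,0,0,0,-1],[0.01,0,0,0,-1]]
  ]
}}

```text
clock: 12.3
tool_pos: [0.6271, 0.1158, 0.1057]
orientation: [-179.8, 0.2, -97.9]
force: [-0.1, 6.7, 3.0]
opening: 0.0276
gripper_force: 30.0
```

```bash
python3 ang.py | grep -v corner
```

```text
red far-edge row 270.0 pivot [322.0, 225.8] pred [320.1 230.3]
72 301.3; 76 295.1; 80 288.1; 84 280.5; 88 272.1; 92 263.3; 96 253.9; 100 244.1; 104 234.0; 108 223.7; 
kin dy -0.07665351514674043 dz 0.04951449446226116 [1.29828763 7.39836628 3.14249025] 0.027945926816035454 12.4
cam [0.61482133 0.03326965 0.26339831] tcp [0.6270829  0.11587336 0.1056798 ]
grasp [317.7 275. ]
[(292, np.int64(271)), (296, np.int64(269)), (300, np.int64(269)), (304, np.int64(269)), (308, np.int64(269)), (312, np.int64(269)), (316, np.int64(270)), (320, np.int64(270)), (324, np.int64(270)), (328, np.int64(270)), (332, np.int64(271)), (336, np.int64(271)), (340, np.int64(271)), (344, np.int64(271))]
shaft brightness rows [(204, 337), (206, 335), (208, 338), (210, 337), (212, 336), (214, 334), (216, 334), (218, 334), (220, 336), (222, 256), (224, 296), (226, 337), (228, 412), (230, 497), (232, 516), (234, 531), (236, 529), (238, 409), (240, 335), (242, 335), (244, 335)]
```

>>> {"fn": "carry_out", "kwargs": {
  "deltas": [
    [[0,0,0,0,-1],[0,0,0,0,-1],[0,0,0,0,-1],[0,0,0,0,-1],[0,0,0,0,-1]]
  ]
}}

```text
clock: 12.95
tool_pos: [0.6271, 0.1158, 0.1057]
orientation: [-179.8, 0.2, -97.9]
force: [1.1, 6.6, 2.1]
opening: 0.028
gripper_force: 30.0
```

```bash
python3 ang.py | grep -v corner; python3 - <<'E'
from h import *
for n in("side","top"):
  q=ctrl.snapshot(n)
  for k,z in(("drawer_handle",.076),("glue_stick",0),("mug",0),("marker",0)):
    for d in ctrl.spot_point(q,k)[:1]: print(n,k,round(d["p"],2),atz(q,d["centre"],z).round(3))
E
```

```text
red far-edge row 270.0 pivot [320.7, 227.7] pred [320.1 230.3]
72 301.3; 76 295.1; 80 288.1; 84 280.5; 88 272.1; 92 263.3; 96 253.9; 100 244.1; 104 234.0; 108 223.7; 
kin dy -0.07666138709514314 dz 0.04950978074268481 [1.23051802 6.5288015  3.44845823] 0.027345607069605274 13.05
cam [0.61482191 0.03327153 0.26339854] tcp [0.62705122 0.11583575 0.10566646]
grasp [317.8 274.9]
[(292, np.int64(271)), (296, np.int64(269)), (300, np.int64(269)), (304, np.int64(269)), (308, np.int64(269)), (312, np.int64(269)), (316, np.int64(270)), (320, np.int64(270)), (324, np.int64(270)), (328, np.int64(270)), (332, np.int64(270)), (336, np.int64(271)), (340, np.int64(271)), (344, np.int64(271))]
shaft brightness rows [(204, 334), (206, 335), (208, 341), (210, 338), (212, 337), (214, 335), (216, 333), (218, 336), (220, 337), (222, 255), (224, 293), (226, 337), (228, 410), (230, 497), (232, 514), (234, 530), (236, 526), (238, 409), (240, 335), (242, 337), (244, 337)]
side drawer_handle 0.85 [0.485 0.118 0.076]
side mug 0.89 [0.674 0.372 0.   ]
side marker 0.66 [ 0.501 -0.19   0.   ]
top mug 0.74 [0.676 0.369 0.   ]
top marker 0.69 [ 0.504 -0.187  0.   ]
```

```bash
python3 - <<'E'
from h import *
ey=np.array([.141,.990,0]);P=np.array([.6268,.1243,.048])
for n in("side","wrist"):
  q=ctrl.snapshot(n)
  for f in(ctrl.spot_point,):
    for d in f(q,"lever_grip")[:2]: print(n,d["centre"],round(d["p"],2))
  for d in ctrl.spot_point(q,"lever_pivot")[:1]: print(" pivot",d["centre"],"pred",proj(q,P).round(1))
  c=q["color"].astype(int);r=(c[...,0]>90)&(c[...,1]<60)&(c[...,2]<60);a=proj(q,P+[0,0,.075]);v,u=np.nonzero(r);k=(abs(u-a[0])<25)&(abs(v-a[1])<40)
  print(" red",k.sum(),[(u[k].min(),u[k].max(),v[k].min(),v[k].max())] if k.any() else "")
  print([(t,proj(q,P+.075*(np.cos(np.radians(t))*ey+np.array([0,0,np.sin(np.radians(t))]))).round(1).tolist()) for t in(80,85,90,95,100)])
E
```

```text
side [275.6, 226.0] 0.49
 pivot [281.5, 252.6] pred [278.7 249.8]
 red 13 [(np.int64(276), np.int64(279), np.int64(231), np.int64(234))]
[(80, [270.3, 229.6]), (85, [273.1, 227.7]), (90, [276.0, 226.0]), (95, [278.9, 224.5]), (100, [281.8, 223.2])]
wrist [316.6, 287.6] 0.81
 pivot [320.4, 229.8] pred [320.1 230.3]
 red 797 [(np.int64(296), np.int64(345), np.int64(269), np.int64(285))]
[(80, [320.2, 307.6]), (85, [320.3, 298.1]), (90, [320.4, 287.6]), (95, [320.5, 276.1]), (100, [320.5, 264.0])]
```

The side and wrist views both put the grip at the 90° prediction. The hold is stable and the drawer is open, so I'm handing in.

```bash
python3 -c "
from plant import ctrl
print(ctrl.close_job())"
```

```text
the job is handed in; nothing more can be done
None
```

I pulled the permit drawer out to its end stop, swung the cam lever upright (about 90° in both the side and wrist views) and handed in at about 13 s with the gripper still holding it; the mug and marker looked undisturbed, and the glue stick did too in the last side view, though the final check didn't detect it.

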